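Load the toppled casting flask into the bench kiln and shut the lid

TASK

The small steel casting flask has toppled on the jeweller's bench. Stand it in the middle of the shelf inside the cold kiln, upright on its wide flange and clear of the walls, setting it down gently by feel rather than dropping or forcing it in, then swing the kiln lid fully shut. Leave the other things on the bench where they are.

Things in the scene. Friction and masses are not known exactly. Their poses are not given: they have to be found in the camera images.
- flask: Toppled flask, 0.22-0.45 kg: steel tube 48 mm in diameter, 56 mm long over all, with rows of small dark holes, full of hard white plaster. One end has a flange (its foot), 58 mm across, 5 mm thick, and a dark hole in the plaster; the other is plain. Origin: centre of the flange's end face; z runs along the tube to the plain end: up when it stands, about 0.1 rad below level now. It can roll.
- kiln: Top-loading bench kiln, fixed, cold: a grey steel box 190 x 190 mm lined with white fibre, its rim 135 mm above the bench. Origin: centre of its underside, on the bench; -x is its front (control panel), +x its back (hinges), z up.
- chamber (a point): Centre of the mouth of the kiln's square chamber, level with the rim (135 mm). The chamber is 124 x 124 mm, sides along the kiln's axes, its bare floor 95 mm down. A ceramic shelf tile 112 x 112 mm stands in it on posts, its top 61 to 81 mm below the rim: that height differs each time and is not in the readings, so feel for it. Fingers fit in from straight above; a steeply tilted gripper does not.
- lid (a joint): Angle of the kiln lid about its hinge, rad: 0 fully shut (its stop), about 2.0 at the start, leaning open beyond the kiln's back; at most 2.2. The lid is a slab 190 x 190 mm, 31 mm thick, 0.5 kg, on a stiff hinge: it stays at any angle where it is left and takes up to about 6 N at the handle to move.
- lid_bar (a point): Middle of the lid's handle: a round steel bar 10 mm in diameter, 110 mm long, parallel to the hinge, 30 mm out from the lid's free edge (220 mm from the hinge line, 15.5 mm above the lid's underside). A finger fits between bar and lid; the bar can turn between the fingers. Lid shut: in front of the kiln's front face, 150 mm above the bench. Lid open: the lid's highest part, about 335 mm.
- lid_hinge (a point): Middle of the lid's hinge line, at the top edge of the kiln's back face: 135 mm above the bench, at kiln x = +95 mm. The hinge line runs along the kiln's y axis.
- flask_big: Bystander: a bigger flask that stands upright on the bench, 74 mm wide at the flange, 76 mm tall. Origin: centre of its underside.
- flux_jar: Bystander: white jar with a blue cap, 56 mm in diameter, 68 mm tall. Origin: centre of its underside.
- torch: Bystander: blue hand torch that stands on a round black foot 80 mm wide, 150 mm tall, its nozzle pointing sideways along its -x, out to 95 mm. Origin: centre of its underside.
- dish: Bystander: round steel dish with solder chips, 88 mm wide, 14 mm high, on the ceramic soldering board (a low white board 190 x 300 mm, 30 mm thick, with a steel mesh, at the far side of the bench). Origin: centre of its underside.
- sprue_base: Bystander: black rubber sprue base, a round cup 68 mm wide and 16 mm high, lying on the bench. Origin: centre of its underside.
- tweezers: Bystander: dark steel tweezers about 145 mm long lying flat on the steel mesh of the soldering board, 6 mm high. Origin: under their middle; x runs along them.

How it is judged:
By the outcome, as a careful person would: the job done as asked, in the order asked, and still so for the second after the job is handed in, with the robot touching nothing.
It also fails if it takes over 72 s, if anything falls off the work surface, if the arm or the gripper's body presses on something with over 40 N, if the wrist force passes 120 N, or if a joint passes its speed limit or range.

ROBOT

A 6-joint arm with a two-finger parallel gripper is mounted at the origin on the work surface. World frame = base frame: x ahead of the robot, y to its left, z up, the work surface at z = 0. Lengths are in mm, angles in rad, forces in N, time in s.
With the tool pointing down it reaches from about 200 to 875 mm from the base axis. Payload 3.4 kg.
Tool frame: the origin (TCP) lies midway between the tips of the shut fingers; the grasp point (between the pads) lies robot.hold_point_z behind it (robot.hold_point_z is the distance from the TCP to the grasp point, in mm); z points along the fingers, y is the line along which they close (so a half turn about z gives the same grasp; the last joint's range is limited). The gripper opens to 94 mm and grips with 3 to 60 N. Pads are 16 mm wide; open, the fingers measure 119 mm over their backs; the gripper's body (75 mm by 177 mm) begins 78 mm behind the grasp point.
Start: joints at [-1.459, 0.276, 1.505, -0, 1.361, -0.121], TCP at [132.651, -559.529, 168.593] pointing down, gripper open.
Joint ranges: [-2.89, 2.89], [-0.75, 2.08], [0.22, 2.7], [-1.18, 4.32], [0.11, 2.71], [-2.7, 2.7]. Speed limits (rad/s): [2.57, 2.57, 3.14, 3.14, 3.14, 3.14].

INTERFACE

Orientations are given as [roll, pitch, yaw] about the fixed x, y, z axes, in that order (R = Rz(yaw) Ry(pitch) Rx(roll)).
In Python, from bench import robot gives the robot as it stands.
- The arm moves only by the tool step_arm, never from a script. Its argument "series" is a list of rows, each a list of 7 numbers: the shift along the tool's x, y, z each as a share of 8 cm, from -1 to 1, then the turn, a rotation vector about the tool's x, y, z each as a share of 0.12 rad, from -1 to 1, then the opening, from 0 (shut) to 1 (fully open). A call has 1 to 12 rows; each row shifts and turns the commanded pose from where the row before left it, along the tool's axes as they then stand; what a row does not reach is not made up. A row lasts 1/12 s, in which the tool goes at most 41.7 mm and 7.16 degrees, less where a joint would pass 70% of its speed; a pose out of reach is approached as far as the arm can. A call with a number of a shift or a turn outside -1 to 1 is refused whole. A call with a gripper value outside its range is refused whole. The fingers move at their own pace and stop on an object; "squeeze" is the grip in N (left out, the last holds). Time passes only in rows, so rows that do not move let the fingers close. It gives the time, the measured TCP pose, the force, the opening and the grip force at its end, in the units of the state.
- robot.read_state(): the state, without advancing time (a new reading comes with each control period).
- robot.read_camera(name): name is "scene" or "side" or "wrist"; returns a dict with "image" (384x512x3 uint8, red, green, blue), "range_z" (384x512 float32, mm along the optical axis (not along the pixel's ray), 0 where there is no reading), "mtx" (3x3 intrinsics, pixels), "R" (3x3) and "t" (3): a world point X has camera coordinates R X + t; the wrist camera has in their place "tool_from_camera" (4x4, takes a point from camera to tool coordinates, whose origin is the TCP and whose axes are the flange's). Camera axes: x right, y down, z forward; pixel columns grow to the right and rows downward; lengths in mm; the calibration is good to about 2 mm. A picture is of the moment at which its call begins: read the wrist's pose just before it.
- robot.close_job(): hands the job in; it is judged then, once.
Trained networks look in a picture, given as the dict that the camera call returned (one of the last four; its "shot" number tells which), for a name from the list of things; names that differ only in an ending like _2 or _b are one class to them, and where a whole thing is asked for, a point or a joint stands for the part that bears it (a point fixed in the world has none). Each returns a list of dicts, best first, with "conf" (0 to 1); they miss things now and then, are a little off and sometimes report something else, mostly with a low value. They report only what shows in the picture. A call takes as long as a camera call.
- robot.masks_of(thing, picture): "region" (384x512 bool, what is visible of it) and "bbox" ([left, top, right, bottom] in pixels, round what is visible of it).
- robot.landmark_of(thing, picture): "uv" ([column, row] in pixels: a listed point, or the origin of a listed thing).
The state is a dict: "clock": time; "joints": joint angles; "dq": joint speeds; "joint_torque": joint torques, N m; "tcp_pos": TCP position; "tool_rot": TCP orientation; "wrist_force": force on the tool from outside, world axes, zero at the start; "torque": the same for the moment, N m; "gripper_width": finger opening in mm; "gripper_force": force on a finger pad.
Only numpy, scipy, OpenCV 4.12 (cv2) and the standard library are available. Lean on these libraries where they do the work, as an engineer would, in place of code of your own. Each camera call takes 0.05 s, during which the arm holds its last target. There are 200 camera calls.

## Working session

There is one attempt and no reset: what is moved stays moved. The work goes in short steps, Python scripts to look and compute and a tool call to move; the robot and the scene stay as the last step left them, time stands still between calls to the robot, and variables do not carry over. Pictures are saved under pics/ and viewed, at most 10 in all, crops included, and the job is handed in when it is done.

Besides the shell and the picture viewer there is one more tool, called in YAML: its name, and indented under it one key for each argument. step_arm: Moves the arm, as the interface text tells. Shift numbers are shares of 8 cm and turn numbers shares of 0.12 rad, none past 1 either way. Its arguments: {"type":"object","properties":{"series":{"type":"array","items":{"type":"array","items":{"type":"number","minimum":-1,"maximum":1}}},"squeeze":{"type":"number"}},"required":["series"]}

```bash
mkdir -p pics
cat > h.py <<'E'
import numpy as np, cv2
from scipy.spatial.transform import Rotation as Ro
from bench import robot
def tool(s=None):
    s=s or robot.read_state(); T=np.eye(4); T[:3,:3]=Ro.from_euler('xyz',s['tool_rot']).as_matrix(); T[:3,3]=s['tcp_pos']; return T
def look(name):
    T=tool(); p=robot.read_camera(name)
    if name=='wrist': p['W']=T@p['tool_from_camera']
    else:
        M=np.eye(4); M[:3,:3]=p['R']; M[:3,3]=p['t']; p['W']=np.linalg.inv(M)
    return p
def cloud(p):
    z=p['range_z']; v,u=np.mgrid[:384,:512]; K=p['mtx']
    c=np.stack([(u-K[0,2])/K[0,0]*z,(v-K[1,2])/K[1,1]*z,z],-1)
    X=c@p['W'][:3,:3].T+p['W'][:3,3]; X[z==0]=np.nan; return X
def save(p,n): cv2.imwrite(f'pics/{n}.png',p['image'][...,::-1])
E
python3 - <<'E'
from h import *
np.set_printoptions(precision=1,suppress=True)
print(robot.hold_point_z, robot.read_state())
ims=[]
for n in ['scene','side']:
    p=look(n); X=cloud(p); ims.append(p['image'])
    print(n,p['W'][:3,3])
    for t in ['flask','kiln','lid','flask_big','flux_jar','torch','dish','sprue_base']:
        for m in robot.masks_of(t,p)[:2]:
            q=X[m['region']]; q=q[~np.isnan(q[:,0])]
            if len(q): print(t,round(m['conf'],2),m['bbox'],len(q),np.percentile(q,2,0),np.median(q,0),np.percentile(q,98,0))
    for t in ['flask','chamber','lid_bar','lid_hinge','kiln']:
        for l in robot.landmark_of(t,p)[:1]:
            u,v=np.array(l['uv']).round().astype(int); print(t,l['conf'],l['uv'],X[min(v,383),min(u,511)])
cv2.imwrite('pics/a.png',cv2.resize(np.hstack(ims),(800,300))[...,::-1])
E
```

```text
18.8 {'clock': 0.0, 'joints': array([-1.5,  0.3,  1.5, -0. ,  1.4, -0.1]), 'dq': array([-0.,  0., -0., -0., -0., -0.]), 'joint_torque': array([  0. , -40.5, -23.7,   0.1,   0. ,  -0. ]), 'tcp_pos': array([ 132.5, -558.9,  167.7]), 'tool_rot': array([-3.1, -0. ,  0.2]), 'wrist_force': array([-0.9, -0.3,  0.5]), 'torque': array([-0., -0., -0.]), 'gripper_force': 0.0, 'gripper_width': 94.12406304485692}
scene [1424.  -375.5  873. ]
flask 0.72 [202.5, 194.5, 221.0, 217.5] 327 [ 505.7 -263.6    1.5] [ 536.2 -231.5   41.2] [ 559.9 -197.    54.4]
kiln 0.97 [283.4, 83.7, 403.4, 202.2] 7172 [408.7  50.8   1.4] [559.2 221.2 134.5] [625.5 359.3 303.7]
lid 0.92 [338.6, 86.7, 404.8, 167.2] 2838 [438.6 248.6 137.7] [553.5 299.9 230.7] [627.8 360.  324.5]
lid 0.25 [124.0, 211.6, 149.8, 250.5] 529 [ 527.8 -501.3    1.3] [ 568.2 -471.9   68.9] [ 585.3 -441.2   79.2]
flux_jar 0.75 [352.1, 203.1, 367.1, 233.4] 415 [720.2 152.3   5.2] [754.2 169.9  47.8] [769.4 197.5  70.7]
torch 0.69 [131.4, 227.8, 187.0, 280.6] 1168 [ 685.7 -465.3    5. ] [ 713.8 -392.2   87.5] [ 734.7 -354.8  150.7]
torch 0.34 [138.6
[... 1429 characters left out ...]
 199.1  69.8]
flux_jar 0.32 [299.2, 276.2, 340.9, 354.3] 2110 [ 663.8 -477.8    4.4] [ 685.1 -410.4   91.7] [ 721.1 -368.6  153.8]
torch 0.84 [296.0, 278.4, 341.4, 352.6] 2117 [ 662.5 -477.8    4.1] [ 685.  -410.2   91. ] [ 721.7 -368.4  153.7]
dish 0.93 [302.2, 186.9, 330.8, 208.8] 552 [734.5 -63.4  30.2] [776.4 -16.1  37.1] [813.   35.3  45.7]
sprue_base 0.88 [171.1, 348.6, 207.4, 383.6] 1096 [ 413.3 -464.6    3.3] [ 443.2 -436.4    6.5] [ 474.4 -406.3   14.3]
flask 0.9 [217.5, 277.0] [ 507.3 -252.    29.9]
chamber 0.84 [211.8, 135.7] [nan nan nan]
lid_bar 0.96 [218.4, 47.0] [ 560.  1176.5   53.8]
lid_hinge 0.87 [212.5, 121.5] [511.3 245.8 136. ]
kiln 0.8 [211.9, 177.2] [503.9  55.   73.1]
```

View pics/a.png

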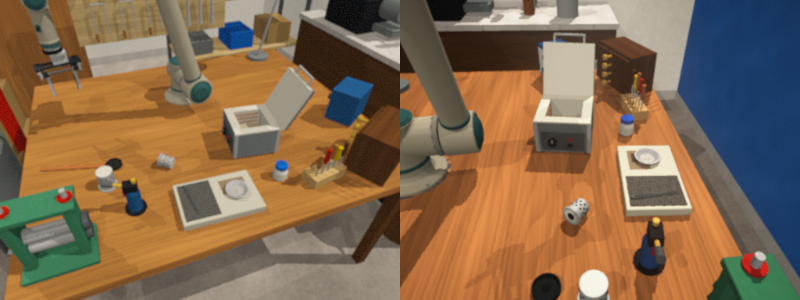

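```bash
cat > fit.py <<'E'
from h import *
from scipy.optimize import least_squares
def fitflask(Q,x0):
    # Q points z>6 ; params: flange-end centre x,y, heading
    def res(a):
        d=np.array([np.cos(a[2]),np.sin(a[2]),0])*np.cos(.09)+np.array([0,0,-np.sin(.09)])
        o=np.array([a[0],a[1],29*np.cos(.09)]); r=Q-o; h=r@d; rad=np.linalg.norm(r-np.outer(h,d),axis=1)
        def sd(h0,h1,R):
            dx=rad-R; dy=np.maximum(h0-h,h-h1)
            return np.minimum(np.maximum(dx,dy),0)+np.hypot(np.maximum(dx,0),np.maximum(dy,0))
        return np.minimum(sd(0,5,29),sd(0,56,24))
    return least_squares(res,x0,loss='soft_l1',f_scale=1.5)
E
python3 - <<'E'
from fit import *
np.set_printoptions(precision=2,suppress=True)
A=[];B=[]
for n in ['scene','side']:
    p=look(n); X=cloud(p).reshape(-1,3); X=X[~np.isnan(X[:,0])]
    q=X[(np.linalg.norm(X[:,:2]-[525,-235],axis=1)<60)&(X[:,2]>6)&(X[:,2]<70)]
    A.append(q); r=fitflask(q,[505,-255,.8]); print(n,len(q),r.x,np.abs(r.fun).mean())
    k=X[(abs(X[:,0]-512)<160)&(X[:,1]>20)&(X[:,1]<400)]
    rim=k[(abs(k[:,2]-135)<4)&(k[:,1]<245)]; print('rim',len(rim),cv2.minAreaRect(rim[:,:2].astype(np.float32)),np.median(rim[:,2]))
    f=k[(k[:,2]>20)&(k[:,2]<120)&(k[:,1]<100)&(k[:,1]>30)]; f=f[abs(f[:,0]-np.median(f[:,0]))<80]
    c=np.polyfit(f[:,0],f[:,1],1); c=np.polyfit(*f[np.abs(np.polyval(c,f[:,0])-f[:,1])<4][:,:2].T,1);print('front',len(f),c)
    b=k[(k[:,2]>318)&(k[:,1]>330)]; print('top',len(b),b.min(0) if len(b) else 0,b.max(0) if len(b) else 0)
    sh=k[(k[:,2]<100)&(k[:,2]>30)&(k[:,1]>100)&(k[:,1]<210)&(abs(k[:,0]-512)<60)]; print('shelf z',len(sh),np.percentile(sh[:,2],[2,10,25,50]) if len(sh) else 0)
r=fitflask(np.vstack(A),[505,-255,.8]); print(r.x,np.abs(r.fun).mean())
# landmarks
L={}
rays={}
for n in ['scene','side']:
    p=look(n)
    for t in ['chamber','lid_bar','lid_hinge','kiln']:
        u=robot.landmark_of(t,p)[0]['uv']; d=p['W'][:3,:3]@np.linalg.inv(p['mtx'])@[*u,1]; rays.setdefault(t,[]).append((p['W'][:3,3],d/np.linalg.norm(d)))
for t,R in rays.items():
    M=[np.eye(3)-np.outer(d,d) for o,d in R]; print(t,np.linalg.solve(sum(M),sum(m@o for m,(o,d) in zip(M,R))))
E
```

```text
scene 316 [ 508.3  -248.78    0.88] 1.3097988345645477
rim 1161 ((507.7243957519531, 157.87808227539062), (197.9558868408203, 199.1923065185547), 82.26742553710938) 134.8887585962683
front 603 [   0.29 -101.09]
top 103 [477.65 343.46 318.3 ] [597.94 370.46 331.06]
shelf z 130 [63.43 64.39 65.21 66.16]
side 732 [ 506.95 -250.78    0.88] 0.7260754316048282
rim 1515 ((505.5971984863281, 154.96751403808594), (198.8330535888672, 194.1751708984375), 82.00563049316406) 135.06483056690752
front 1819 [ -0.14 125.31]
top 158 [476.12 344.28 318.18] [591.4  370.6  330.98]
shelf z 65 [65.28 66.13 66.86 67.76]
[ 507.13 -250.51    0.88] 1.0023429824877186
chamber [514.23 153.71 143.43]
lid_bar [534.41 356.66 327.1 ]
lid_hinge [511.53 257.98 139.06]
kiln [497.47 167.2   -5.58]
```

```bash
cat > plan.py <<'E'
from h import *
import sys
F=np.array
def pose(z,y,p,back=0):  # grasp point p -> tool matrix with TCP
    z=F(z,float); z/=np.linalg.norm(z); y=F(y,float); y-=z*(y@z); y/=np.linalg.norm(y)
    T=np.eye(4); T[:3,:3]=np.c_[np.cross(y,z),y,z]; T[:3,3]=F(p)+z*(robot.hold_point_z-back); return T
def plan(T0,T1,op,mm=32,rad=.108):
    """numbers for the moves, rounded; returns reached pose"""
    T=T0.copy(); d=T1[:3,3]-T[:3,3]; w=Ro.from_matrix(T[:3,:3].T@T1[:3,:3]).magnitude()
    n=max(1,int(np.ceil(max(np.linalg.norm(d)/mm,w/rad)))); out=[]
    for i in range(n):
        k=n-i; D=T[:3,:3].T@(T1[:3,3]-T[:3,3])/k/80; r=Ro.from_matrix(T[:3,:3].T@T1[:3,:3]).as_rotvec()/k/.12
        D=D.round(2); r=r.round(2); out.append([*(D+0.),*(r+0.),op])
        T[:3,3]+=T[:3,:3]@(D*80); T[:3,:3]=T[:3,:3]@Ro.from_rotvec(r*.12).as_matrix()
    for j in range(0,n,12): print('['+','.join('['+','.join('%g'%v for v in o)+']' for o in out[j:j+12])+']')
    return T
E
python3 - <<'E'
from plan import *
h=.88; d=F([np.cos(h),np.sin(h),0]); y=F([np.sin(h),-np.cos(h),0])
g=F([507,-250.5,29])+33*d+F([0,0,-2.5])
z=-d-F([0,0,1.]); print(g)
T=plan(tool(),pose(z,y,g,120)@np.eye(4),1)
plan(T,pose(z,y,g),1)
E
```

```text
[ 528.02598776 -225.065617     26.5       ]
[[0.34,-0.18,0.05,-0.11,-0.33,-0.27,1],[0.35,-0.17,0.03,-0.11,-0.33,-0.27,1],[0.35,-0.16,0.01,-0.11,-0.33,-0.27,1],[0.36,-0.15,0,-0.11,-0.33,-0.27,1],[0.36,-0.14,-0.02,-0.11,-0.33,-0.27,1],[0.37,-0.13,-0.03,-0.11,-0.33,-0.27,1],[0.37,-0.11,-0.05,-0.11,-0.33,-0.27,1],[0.37,-0.1,-0.07,-0.11,-0.33,-0.27,1],[0.37,-0.09,-0.08,-0.11,-0.33,-0.27,1],[0.37,-0.07,-0.1,-0.11,-0.33,-0.27,1],[0.37,-0.06,-0.11,-0.11,-0.33,-0.27,1],[0.37,-0.05,-0.13,-0.11,-0.34,-0.27,1]]
[[0.36,-0.03,-0.15,-0.11,-0.33,-0.27,1],[0.36,-0.02,-0.16,-0.11,-0.34,-0.27,1],[0.35,-0.01,-0.17,-0.11,-0.34,-0.27,1],[0.34,0.01,-0.19,-0.11,-0.33,-0.26,1],[0.33,0.02,-0.2,-0.11,-0.34,-0.27,1],[0.32,0.04,-0.21,-0.12,-0.33,-0.26,1],[0.32,0.05,-0.23,-0.11,-0.34,-0.27,1]]
[[0,0,0.37,0,0,0,1],[0,0,0.38,0,0,0,1],[0,0,0.37,0,0,0,1],[0,0,0.38,0,0,0,1]]
```

step_arm:
  series:
    - [0.34, -0.18, 0.05, -0.11, -0.33, -0.27, 1]
    - [0.35, -0.17, 0.03, -0.11, -0.33, -0.27, 1]
    - [0.35, -0.16, 0.01, -0.11, -0.33, -0.27, 1]
    - [0.36, -0.15, 0, -0.11, -0.33, -0.27, 1]
    - [0.36, -0.14, -0.02, -0.11, -0.33, -0.27, 1]
    - [0.37, -0.13, -0.03, -0.11, -0.33, -0.27, 1]
    - [0.37, -0.11, -0.05, -0.11, -0.33, -0.27, 1]
    - [0.37, -0.1, -0.07, -0.11, -0.33, -0.27, 1]
    - [0.37, -0.09, -0.08, -0.11, -0.33, -0.27, 1]
    - [0.37, -0.07, -0.1, -0.11, -0.33, -0.27, 1]
    - [0.37, -0.06, -0.11, -0.11, -0.33, -0.27, 1]
    - [0.37, -0.05, -0.13, -0.11, -0.34, -0.27, 1]

```text
clock: 3.0
tcp_pos: [412.1, -312.1, 123.7]
tool_rot: [3.073, 0.496, 0.614]
wrist_force: [1.2, -0.5, -0.1]
gripper_width: 93.8
gripper_force: 0.0
```

step_arm:
  series:
    - [0.36, -0.03, -0.15, -0.11, -0.33, -0.27, 1]
    - [0.36, -0.02, -0.16, -0.11, -0.34, -0.27, 1]
    - [0.35, -0.01, -0.17, -0.11, -0.34, -0.27, 1]
    - [0.34, 0.01, -0.19, -0.11, -0.33, -0.26, 1]
    - [0.33, 0.02, -0.2, -0.11, -0.34, -0.27, 1]
    - [0.32, 0.04, -0.21, -0.12, -0.33, -0.26, 1]
    - [0.32, 0.05, -0.23, -0.11, -0.34, -0.27, 1]
    - [0, 0, 0, 0, 0, 0, 1]

```text
clock: 3.67
tcp_pos: [577.9, -164.5, 92.4]
tool_rot: [-3.135, 0.785, 0.892]
wrist_force: [-0.2, 0.5, -0.7]
gripper_width: 93.9
gripper_force: 0.0
```

Run:
```python
from plan import *
from fit import fitflask
np.set_printoptions(precision=2,suppress=True)
s=robot.read_state(); print(s['clock'],s['joints'],s['tcp_pos'],tool(s)[:3,:3].T[1:],s['wrist_force'])
A=[]
for n in ['wrist','side']:
    p=look(n); save(p,'w1'+n); X=cloud(p).reshape(-1,3); X=X[~np.isnan(X[:,0])]
    q=X[(np.linalg.norm(X[:,:2]-[525,-230],axis=1)<45)&(X[:,2]>6)&(X[:,2]<62)]
    r=fitflask(q,[507,-250,.88]); print(n,len(q),r.x,np.abs(r.fun).mean()); A.append(q)
```

```text
3.6667 [-0.    0.7   1.28 -0.58  1.7   0.77] [ 577.94 -164.53   92.42] [[ 0.78 -0.63 -0.  ]
 [-0.45 -0.55 -0.71]] [-0.2   0.48 -0.72]
wrist 2408 [ 507.08 -249.66    0.88] 0.6534119737310634
side 729 [ 506.8  -250.67    0.88] 0.7405000091535158
```

View pics/w1wrist.png

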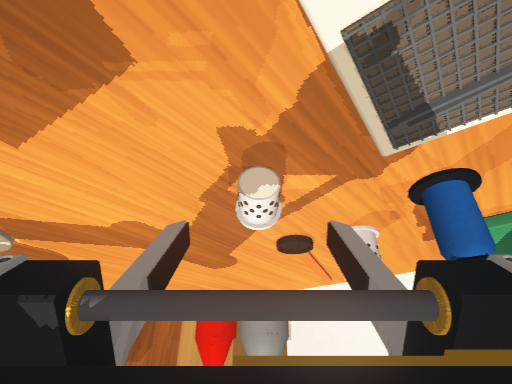

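step_arm:
  series:
    - [0, 0, 0.38, 0, 0, 0, 1]
    - [0, 0, 0.38, 0, 0, 0, 1]
    - [0, 0, 0.38, 0, 0, 0, 1]
    - [0, 0, 0.27, 0, 0, 0, 1]
    - [0, 0, 0.08, 0, 0, 0, 1]
    - [0, 0, 0, 0, 0, 0, 1]

```text
clock: 4.27
tcp_pos: [517.6, -236.7, 14.0]
tool_rot: [-3.139, 0.787, 0.878]
wrist_force: [-0.7, -0.3, 0.1]
gripper_width: 94.3
gripper_force: 0.0
```

step_arm:
  series:
    - [0, 0, 0, 0, 0, 0, 0.4]
    - [0, 0, 0, 0, 0, 0, 0.4]
    - [0, 0, 0, 0, 0, 0, 0.4]
    - [0, 0, 0, 0, 0, 0, 0.4]
    - [0, 0, 0, 0, 0, 0, 0.4]
    - [0, 0, 0, 0, 0, 0, 0.4]
  squeeze: 20

```text
clock: 4.77
tcp_pos: [520.6, -234.7, 13.9]
tool_rot: [3.141, 0.786, 0.88]
wrist_force: [-0.2, 0.3, -0.1]
gripper_width: 57.5
gripper_force: 0.0
```

step_arm:
  series:
    - [0, 0, 0, 0, 0, 0, 0.2]
    - [0, 0, 0, 0, 0, 0, 0.2]
    - [0, 0, 0, 0, 0, 0, 0.2]
    - [0, 0, 0, 0, 0, 0, 0.2]
    - [0, 0, 0, 0, 0, 0, 0.2]
    - [0, 0, 0, 0, 0, 0, 0.2]
  squeeze: 30

```text
clock: 5.27
tcp_pos: [520.3, -235.0, 13.4]
tool_rot: [-3.141, 0.786, 0.88]
wrist_force: [0.2, -0.6, -1.6]
gripper_width: 39.0
gripper_force: 27.0
```

Run:
```python
from plan import *
s=robot.read_state(); print(s['clock'],s['gripper_width'],s['gripper_force'],s['wrist_force'])
T0=tool(s); 
h=.88; d=F([np.cos(h),np.sin(h),0]); y=F([np.sin(h),-np.cos(h),0])
T1=T0.copy(); T1[2,3]+=70
print('lift');T=plan(T0,T1,.2)
# rotate so the flask axis (d down .09) becomes up: turn about world axis along y
R=Ro.from_rotvec(np.cross([0,0,0],[0,0,1])).as_matrix()
a=d*np.cos(.09)-F([0,0,np.sin(.09)]); ax=np.cross(a,[0,0,1]); ax/=np.linalg.norm(ax)
R=Ro.from_rotvec(ax*(np.pi/2+.09)).as_matrix()
T2=np.eye(4); T2[:3,:3]=R@T[:3,:3]
gp=T[:3,3]-T[:3,2]*robot.hold_point_z
T2[:3,3]=gp+T2[:3,2]*robot.hold_point_z
print('turn');plan(T,T2,.2,rad=.1)
```

```text
5.2667 39.03121969393007 27.032685801386833 [ 0.16104855 -0.61704042 -1.5610334 ]
lift
[[-0.21,0,-0.21,0,0,0,0.2],[-0.2,0,-0.2,0,0,0,0.2],[-0.21,0,-0.21,0,0,0,0.2]]
turn
[[0.01,0,-0.02,0,0.81,0,0.2],[0.02,0,-0.01,0,0.81,0,0.2],[0.02,0,-0.01,0,0.81,0,0.2],[0.02,0,-0.01,0,0.81,0,0.2],[0.02,0,-0.01,0,0.82,0,0.2],[0.02,0,-0.01,0,0.81,0,0.2],[0.02,0,0,0,0.82,0,0.2],[0.02,0,0,0,0.81,0,0.2],[0.02,0,0,0,0.82,0,0.2],[0.02,0,0,0,0.81,0,0.2],[0.02,0,0,0,0.82,0,0.2],[0.02,0,0,0,0.81,0,0.2]]
[[0.02,0,0.01,0,0.82,0,0.2],[0.02,0,0.01,0,0.81,0,0.2],[0.02,0,0.01,0,0.82,0,0.2],[0.01,0,0.01,0,0.81,0,0.2],[0.02,0,0.01,0,0.82,0,0.2]]
```

Run:
```python
from plan import *
from fit import fitflask
np.set_printoptions(precision=2,suppress=True)
s=robot.read_state(); print(s['clock'],s['gripper_width'],s['gripper_force'],s['tcp_pos'])
p=look('side'); q=look('wrist')
c=p['image'][230:310,180:280]; cv2.imwrite('pics/g.png',np.hstack([cv2.resize(c,(375,300)),cv2.resize(q['image'],(400,300))])[...,::-1])
X=cloud(q).reshape(-1,3); X=X[~np.isnan(X[:,0])]
m=robot.masks_of('flask',q); print([(a['conf'],a['bbox']) for a in m])
C=cloud(q)[m[0]['region']]; C=C[~np.isnan(C[:,0])&(C[:,2]>6)]; r=fitflask(C,[507,-250,.88]); print(r.x,np.abs(r.fun).mean())
```

```text
5.2667 39.03121969393007 27.032685801386833 [ 520.29 -235.04   13.44]
[(0.64, [222.7, 179.5, 293.3, 278.0])]
[ 506.84 -249.54    0.88] 0.6176285605410268
```

View pics/g.png

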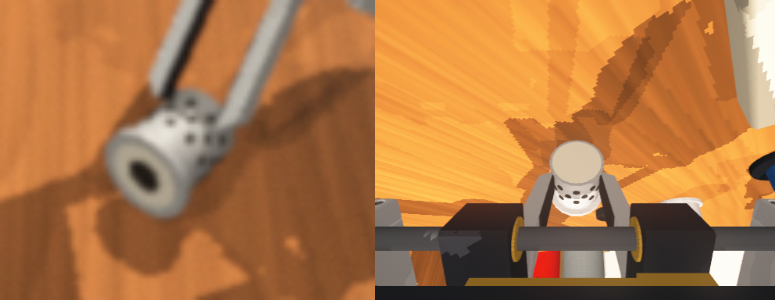

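Run:
```python
from plan import *
np.set_printoptions(precision=1,suppress=True)
T=tool()
for n in ['side','scene','wrist']:
    p=look(n); X=cloud(p); t=(X-T[:3,3])@T[:3,:3]
    # fingers: tool |y| 15..45, |x|<12, z -70..10
    m=(abs(t[...,1])>14)&(abs(t[...,1])<45)&(abs(t[...,0])<30)&(t[...,2]>-80)&(t[...,2]<15)&(X[...,2]>5)
    q=t[m]; c=p['image'][m]
    for lo in range(-80,15,8):
        for s in (-1,1):
            k=(q[:,2]>=lo)&(q[:,2]<lo+8)&(q[:,1]*s>0)
            if k.sum()>3: print(n,lo,s,k.sum(),'y',q[k,1].min(),q[k,1].max(),'x',q[k,0].min(),q[k,0].max(),c[k].mean(0))
```

```text
side -80 -1 28 y -30.91916002156479 -18.918578682801094 x -11.474520904196151 5.1609422714705335 [128.2 115.1 104.4]
side -80 1 29 y 20.12020136851817 32.275361412831174 x -11.919266349252442 6.624949570536323 [160.4 151.2 140.9]
side -72 -1 31 y -31.099648557884592 -19.54065364437086 x -11.858695951583792 8.080194545054225 [127.7 117.2 107.5]
side -72 1 31 y 18.753445207806628 32.02560062015076 x -12.120878447209366 8.858379767769637 [161.8 152.  141.1]
side -64 -1 30 y -31.1317603232541 -19.033702866981994 x -12.693488854318865 7.139274041896031 [131.3 120.5 110. ]
side -64 1 31 y 18.802669800585797 32.70642097389078 x -11.673999645134975 8.634151768444816 [158.2 149.4 139.1]
side -56 -1 29 y -32.77954054386103 -19.12939252360012 x -11.459019378658915 7.5029810020375365 [129.3 118.6 108.2]
side -56 1 30 y 19.427280325380437 31.833591275121734 x -10.895209579218673 7.576079745443067 [156.6 148.8 139.4]
side -48 -1 28 y -31.716469105034967 -15.316847642672004 x -11.579185190965434 8.998875746542893 [113.7 103.4  94.3]
side -48 1 22 y 19.37329956343943 31.00996658012781 x -12.33815222
[... 4626 characters left out ...]
.9]
wrist -24 -1 95 y -22.27797161407062 -14.091165620455161 x -29.973539056475634 29.285437853725913 [213.2 197.6 183.6]
wrist -24 1 69 y 14.015345535790035 20.289026906645656 x -29.53002642223845 28.136449651214928 [202.6 187.  174.1]
wrist -16 -1 25 y -25.375506099567612 -19.35740294537255 x -29.96114385964283 -20.034774624422145 [220.2 207.  196.8]
wrist -16 1 25 y 17.64735730641014 22.970382482075657 x -29.979824939996405 -21.329335995210894 [209.2 194.4 183.5]
wrist -8 -1 7 y -24.924532344720767 -24.103310941386734 x -29.66345792882751 -26.113551239854996 [190.4 175.4 165.9]
wrist -8 1 8 y 21.36054743555231 22.417244376032727 x -28.137288361058918 -24.71971333344718 [202.5 187.4 177.4]
```

step_arm:
  series:
    - [0, 0, 0, 0, 0, 0, 0.65]
    - [0, 0, 0, 0, 0, 0, 0.65]
    - [0, 0, 0, 0, 0, 0, 0.65]
    - [0, 0, 0, 0, 0, 0, 0.65]
    - [0, 0, 0, 0, 0, 0, 0.65]

```text
clock: 5.98
tcp_pos: [519.9, -235.0, 13.7]
tool_rot: [-3.141, 0.786, 0.88]
wrist_force: [0.4, 0.4, 0.3]
gripper_width: 61.0
gripper_force: 0.0
```

Run:
```python
from plan import *
from fit import fitflask
np.set_printoptions(precision=1,suppress=True)
s=robot.read_state(); T=tool(s); print(s['gripper_width'],s['tcp_pos'],s['gripper_force'])
for n in ['side','wrist']:
    p=look(n); X=cloud(p); t=(X-T[:3,3])@T[:3,:3]
    w=s['gripper_width']/2
    m=(abs(t[...,1])>w-2)&(abs(t[...,1])<w+14)&(abs(t[...,0])<12)&(t[...,2]>-90)&(t[...,2]<15)&(X[...,2]>8)
    q=t[m]
    for sg in (-1,1): k=q[q[:,1]*sg>0]; print(n,sg,len(k),np.percentile(k[:,2],[50,90,95,98,99.5]), np.histogram(k[:,2],range(-90,16,5))[0])
    F_=X.reshape(-1,3); f=F_[(np.linalg.norm(F_[:,:2]-[525,-230],axis=1)<45)&(F_[:,2]>6)&(F_[:,2]<45)]; r=fitflask(f,[507,-250,.88]); print(r.x,np.abs(r.fun).mean())
```

```text
61.01387791755253 [ 519.9 -235.    13.7] 0.0
side -1 185 [-64.5 -43.3 -40.  -37.7 -36.8] [18 19 18 18 18 16 19 17 17 15 10  0  0  0  0  0  0  0  0  0  0]
side 1 187 [-65.3 -44.7 -41.8 -39.  -38.4] [19 18 20 18 19 18 18 19 19 12  7  0  0  0  0  0  0  0  0  0  0]
[ 506.3 -250.3    0.9] 1.0620495758082227
wrist -1 1205 [-70.5 -47.2 -43.3 -40.3 -38.3] [175 159 143 132 123 110 103  93  87  59  21   0   0   0   0   0   0   0
   0   0   0]
wrist 1 1209 [-70.4 -47.1 -43.4 -40.3 -38.4] [178 164 150 126 119 110 101  91  86  64  20   0   0   0   0   0   0   0
   0   0   0]
[ 506.7 -249.4    0.9] 0.8394351754726965
```

step_arm:
  series:
    - [0, 0, 0, 0, 0, 0, 0.9]
    - [0, 0, 0, 0, 0, 0, 0.9]
    - [0, 0, 0, 0, 0, 0, 0.9]
    - [0, 0, 0, 0, 0, 0, 0.9]
    - [0, 0, 0.16, 0, 0, 0, 0.9]
    - [0, 0, 0.16, 0, 0, 0, 0.9]
    - [0, 0, 0.15, 0, 0, 0, 0.9]
    - [0, 0, 0, 0, 0, 0, 0.9]

```text
clock: 6.75
tcp_pos: [500.8, -256.1, -14.2]
tool_rot: [-3.136, 0.788, 0.882]
wrist_force: [-0.5, -0.0, 0.2]
gripper_width: 84.6
gripper_force: 0.0
```

step_arm:
  series:
    - [0, 0, 0, 0, 0, 0, 0.3]
    - [0, 0, 0, 0, 0, 0, 0.3]
    - [0, 0, 0, 0, 0, 0, 0.3]
    - [0, 0, 0, 0, 0, 0, 0.3]
    - [0, 0, 0, 0, 0, 0, 0.3]
    - [0, 0, 0, 0, 0, 0, 0.3]
    - [0, 0, 0, 0, 0, 0, 0.3]
    - [0, 0, 0, 0, 0, 0, 0.3]
    - [0, 0, 0, 0, 0, 0, 0.3]
  squeeze: 30

```text
clock: 7.5
tcp_pos: [503.3, -255.4, -12.8]
tool_rot: [-3.142, 0.786, 0.88]
wrist_force: [0.6, 0.6, 0.9]
gripper_width: 47.1
gripper_force: 30.0
```

```bash
sed -i 's/robot.hold_point_z-back/HP-back/; s/^F=np.array/F=np.array; HP=57.0/' plan.py
python3 - <<'E'
from plan import *
T0=tool(); h=.88; d=F([np.cos(h),np.sin(h),0])
T1=T0.copy(); T1[2,3]+=70
print('lift');T=plan(T0,T1,.3)
a=d*np.cos(.09)-F([0,0,np.sin(.09)]); ax=np.cross(a,[0,0,1]); ax/=np.linalg.norm(ax)
R=Ro.from_rotvec(ax*(np.pi/2+.09)).as_matrix()
T2=np.eye(4); T2[:3,:3]=R@T[:3,:3]; gp=T[:3,3]-T[:3,2]*HP; print(gp); T2[:3,3]=gp+T2[:3,2]*HP
print('turn');plan(T,T2,.3,rad=.11)
E
```

```text
lift
[[-0.21,0,-0.21,0,0,0,0.3],[-0.2,0,-0.2,0,0,0,0.3],[-0.21,0,-0.21,0,0,0,0.3]]
[ 529.04565985 -224.31133912   97.67899796]
turn
[[0.04,0,-0.05,0,0.86,0,0.3],[0.05,0,-0.04,0,0.87,0,0.3],[0.05,0,-0.04,0,0.86,0,0.3],[0.06,0,-0.03,0,0.87,0,0.3],[0.06,0,-0.03,0,0.86,0,0.3],[0.06,0,-0.02,0,0.87,0,0.3],[0.06,0,-0.01,0,0.86,0,0.3],[0.07,0,-0.01,0,0.87,0,0.3],[0.07,0,0,0,0.86,0,0.3],[0.07,0,0.01,0,0.87,0,0.3],[0.06,0,0.01,0,0.86,0,0.3],[0.06,0,0.02,0,0.87,0,0.3]]
[[0.06,0,0.03,0,0.86,0,0.3],[0.06,0,0.03,0,0.87,0,0.3],[0.05,0,0.04,0,0.86,0,0.3],[0.05,0,0.05,0,0.87,0,0.3]]
```

step_arm:
  series:
    - [-0.21, 0, -0.21, 0, 0, 0, 0.3]
    - [-0.2, 0, -0.2, 0, 0, 0, 0.3]
    - [-0.21, 0, -0.21, 0, 0, 0, 0.3]
    - [0.04, 0, -0.05, 0, 0.86, 0, 0.3]
    - [0.05, 0, -0.04, 0, 0.87, 0, 0.3]
    - [0.05, 0, -0.04, 0, 0.86, 0, 0.3]
    - [0.06, 0, -0.03, 0, 0.87, 0, 0.3]
    - [0.06, 0, -0.03, 0, 0.86, 0, 0.3]
    - [0.06, 0, -0.02, 0, 0.87, 0, 0.3]
    - [0.06, 0, -0.01, 0, 0.86, 0, 0.3]
    - [0.07, 0, -0.01, 0, 0.87, 0, 0.3]
    - [0.07, 0, 0, 0, 0.86, 0, 0.3]

```text
clock: 8.5
tcp_pos: [533.3, -219.1, 60.5]
tool_rot: [3.14, -0.152, 0.88]
wrist_force: [-0.5, -0.1, -2.7]
gripper_width: 47.4
gripper_force: 30.0
```

step_arm:
  series:
    - [0.07, 0, 0.01, 0, 0.87, 0, 0.3]
    - [0.06, 0, 0.01, 0, 0.86, 0, 0.3]
    - [0.06, 0, 0.02, 0, 0.87, 0, 0.3]
    - [0.06, 0, 0.03, 0, 0.86, 0, 0.3]
    - [0.06, 0, 0.03, 0, 0.87, 0, 0.3]
    - [0.05, 0, 0.04, 0, 0.86, 0, 0.3]
    - [0.05, 0, 0.05, 0, 0.87, 0, 0.3]
    - [0, 0, 0, 0, 0, 0, 0.3]
    - [0, 0, 0, 0, 0, 0, 0.3]

```text
clock: 9.25
tcp_pos: [555.5, -191.2, 58.7]
tool_rot: [-3.134, -0.873, 0.872]
wrist_force: [0.7, 1.0, -1.9]
gripper_width: 47.5
gripper_force: 30.0
```

Run:
```python
from plan import *
np.set_printoptions(precision=2,suppress=True)
s=robot.read_state(); T=tool(s); print(s['clock'],s['joints'],s['tcp_pos'],s['gripper_width'],s['wrist_force'],T[:3,:3].T, T[:3,3]-HP*T[:3,2])
p=look('side'); q=look('wrist')
cv2.imwrite('pics/u.png',np.hstack([cv2.resize(p['image'][200:300,170:295],(375,300)),cv2.resize(q['image'],(400,300))])[...,::-1])
G=T[:3,3]-HP*T[:3,2]
for r in (p,q):
    for m in robot.masks_of('flask',r)[:1]:
        C=cloud(r)[m['region']]; C=C[~np.isnan(C[:,0])]; print(m['conf'],m['bbox'],np.percentile(C,[2,50,98],axis=0))
```

```text
9.25 [-1.03  0.53  1.86  0.86  1.27 -0.82] [ 555.53 -191.2    58.71] 47.49536270223695 [ 0.74  1.01 -1.86] [[ 0.41  0.49  0.77]
 [ 0.77 -0.64 -0.01]
 [ 0.49  0.59 -0.64]] [ 527.77 -224.93   95.33]
0.51 [216.2, 229.3, 241.1, 241.1] [[ 516.08 -246.63  113.91]
 [ 538.7  -216.78  117.14]
 [ 550.62 -202.96  125.3 ]]
0.78 [214.3, 190.4, 297.6, 291.0] [[ 504.49 -246.7    68.18]
 [ 524.32 -228.45  119.53]
 [ 550.12 -201.71  120.99]]
```

View pics/u.png

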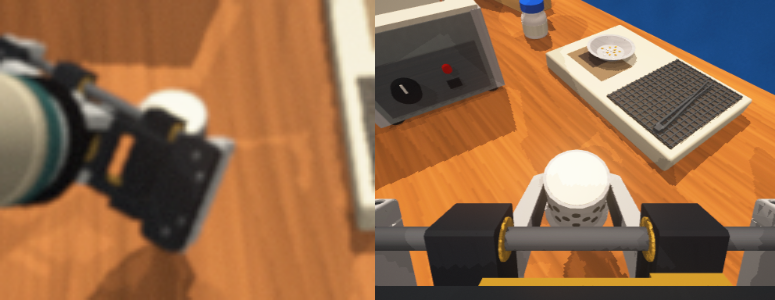

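Run:
```python
from plan import *
np.set_printoptions(precision=3,suppress=True)
q=look('wrist'); C=cloud(q)[robot.masks_of('flask',q)[0]['region']]; C=C[~np.isnan(C[:,0])]
P=C[(abs(C[:,2]-120)<5)]
for _ in range(4):
    c=np.median(P,0); n=np.linalg.svd(P-P.mean(0))[2][2]; n*=np.sign(n[2]); r=(P-P.mean(0))@n; P=P[abs(r)<1.5]
print(len(P),n,P.mean(0),cv2.minEnclosingCircle(P[:,:2].astype(np.float32)))
T=tool(); T1=T.copy(); T1[2,3]-=54; plan(T,T1,.3,mm=15)
print('1mm down:',(T[:3,:3].T@[0,0,-1])/80)
```

```text
4958 [0.006 0.004 1.   ] [ 528.942 -223.278  121.55 ] ((530.1934204101562, -221.9042205810547), 24.199644088745117)
[[-0.13,0,0.11,0,0,0,0.3],[-0.13,0,0.11,0,0,0,0.3],[-0.13,0,0.11,0,0,0,0.3],[-0.13,0,0.1,0,0,0,0.3]]
1mm down: [-0.01  -0.     0.008]
```

step_arm:
  series:
    - [-0.13, 0, 0.11, 0, 0, 0, 0.3]
    - [-0.13, 0, 0.11, 0, 0, 0, 0.3]
    - [-0.13, 0, 0.11, 0, 0, 0, 0.3]
    - [-0.13, 0, 0.1, 0, 0, 0, 0.3]
    - [0, 0, 0, 0, 0, 0, 0.3]
    - [-0.03, 0, 0.024, 0, 0, 0, 0.3]
    - [-0.03, 0, 0.024, 0, 0, 0, 0.3]
    - [-0.02, 0, 0.016, 0, 0, 0, 0.3]
    - [0, 0, 0, 0, 0, 0, 0.3]

```text
clock: 10.3
tcp_pos: [556.5, -191.1, -1.7]
tool_rot: [-3.141, -0.875, 0.879]
wrist_force: [0.3, 0.3, -1.4]
gripper_width: 47.8
gripper_force: 30.0
```

step_arm:
  series:
    - [-0.01, 0, 0.008, 0, 0, 0, 0.3]
    - [-0.01, 0, 0.008, 0, 0, 0, 0.3]
    - [0, 0, 0, 0, 0, 0, 0.3]

```text
clock: 10.55
tcp_pos: [556.8, -191.1, -2.2]
tool_rot: [3.14, -0.877, 0.881]
wrist_force: [-3.2, -1.2, 4.7]
gripper_width: 47.2
gripper_force: 30.0
```

step_arm:
  series:
    - [0, 0, 0, 0, 0, 0, 0.85]
    - [0, 0, 0, 0, 0, 0, 0.85]
    - [0, 0, 0, 0, 0, 0, 0.85]
    - [0, 0, 0, 0, 0, 0, 0.85]
    - [0, 0, 0, 0, 0, 0, 0.85]
    - [0, 0, -0.2, 0, 0, 0, 0.85]
    - [0, 0, -0.4, 0, 0, 0, 0.85]
    - [0, 0, -0.4, 0, 0, 0, 0.85]
    - [0, 0, -0.4, 0, 0, 0, 0.85]
    - [0, 0, -0.1, 0, 0, 0, 0.85]

```text
clock: 11.38
tcp_pos: [497.6, -266.1, 75.3]
tool_rot: [3.134, -0.872, 0.883]
wrist_force: [0.4, -0.5, 0.8]
gripper_width: 79.6
gripper_force: 0.0
```

Run:
```python
from plan import *
np.set_printoptions(precision=2,suppress=True)
s=robot.read_state(); print(s['clock'],s['tcp_pos'],s['joints'])
for n in ['side','wrist']:
    q=look(n); m=robot.masks_of('flask',q)[0]; C=cloud(q); C=C[~np.isnan(C[...,0])&(abs(C[...,2]-56)<3)&(np.hypot(C[...,0]-529,C[...,1]+223)<40)]
    print(n,m['conf'],len(C), cv2.minEnclosingCircle(C[:,:2].astype(np.float32)) if len(C) else 0,C.mean(0))
# now plan vertical above
T1=pose([0,0,-1],[.99,-.14,0],[529,-223,150]); plan(tool(s),T1,.85)
```

```text
11.3833 [ 497.65 -266.08   75.33] [-1.18  0.53  1.78  0.76  1.4  -0.85]
side 0.58 305 ((529.05810546875, -225.40879821777344), 25.244503021240234) [ 529.36 -225.89   56.02]
wrist 0.58 1601 ((528.4453735351562, -222.7069854736328), 24.390470504760742) [ 527.46 -224.59   57.21]
[[0.06,0,0.04,0.2,-0.71,-0.43,0.85],[0.06,0,0.03,0.2,-0.71,-0.43,0.85],[0.07,0,0.03,0.21,-0.71,-0.43,0.85],[0.07,0.01,0.02,0.2,-0.71,-0.43,0.85],[0.07,0.01,0.01,0.21,-0.7,-0.43,0.85],[0.07,0.01,0.01,0.2,-0.71,-0.43,0.85],[0.06,0.02,0,0.21,-0.7,-0.43,0.85],[0.07,0.02,0,0.2,-0.71,-0.43,0.85],[0.06,0.03,-0.01,0.21,-0.7,-0.43,0.85],[0.06,0.03,-0.02,0.2,-0.71,-0.43,0.85]]
```

step_arm:
  series:
    - [0.06, 0, 0.04, 0.2, -0.71, -0.43, 0.85]
    - [0.06, 0, 0.03, 0.2, -0.71, -0.43, 0.85]
    - [0.07, 0, 0.03, 0.21, -0.71, -0.43, 0.85]
    - [0.07, 0.01, 0.02, 0.2, -0.71, -0.43, 0.85]
    - [0.07, 0.01, 0.01, 0.21, -0.7, -0.43, 0.85]
    - [0.07, 0.01, 0.01, 0.2, -0.71, -0.43, 0.85]
    - [0.06, 0.02, 0, 0.21, -0.7, -0.43, 0.85]
    - [0.07, 0.02, 0, 0.2, -0.71, -0.43, 0.85]
    - [0.06, 0.03, -0.01, 0.21, -0.7, -0.43, 0.85]
    - [0.06, 0.03, -0.02, 0.2, -0.71, -0.43, 0.85]
    - [0, 0, 0, 0, 0, 0, 0.85]

```text
clock: 12.5
tcp_pos: [531.1, -212.0, 90.6]
tool_rot: [-3.138, -0.005, 1.444]
wrist_force: [0.2, -0.2, -0.2]
gripper_width: 79.8
gripper_force: 0.0
```

Run:
```python
from plan import *
np.set_printoptions(precision=2,suppress=True)
s=robot.read_state(); T=tool(s); print(s['clock'],s['tcp_pos'],s['joints'],T[:3,:3].T)
q=look('wrist'); C=cloud(q); C=C[~np.isnan(C[...,0])&(abs(C[...,2]-56)<3)&(np.hypot(C[...,0]-529,C[...,1]+223)<40)]
print(len(C), cv2.minEnclosingCircle(C[:,:2].astype(np.float32)) if len(C) else 0,C.mean(0))
plan(T,pose([0,0,-1],[.99,-.14,0],[528.8,-224,38]),.85,mm=28)
```

```text
12.5 [ 531.11 -212.     90.58] [-0.5   0.33  1.63  0.    1.19 -0.38] [[ 0.13  0.99  0.01]
 [ 0.99 -0.13 -0.  ]
 [-0.    0.01 -1.  ]]
1926 ((529.156494140625, -222.7562255859375), 24.11195945739746) [ 529.14 -221.96   57.4 ]
[[-0.04,0,0.34,-0.01,-0.01,0.03,0.85],[-0.04,0,0.34,-0.01,-0.01,0.03,0.85],[-0.04,0,0.34,-0.01,-0.01,0.03,0.85],[-0.04,-0.01,0.35,0,-0.01,0.02,0.85]]
```

step_arm:
  series:
    - [-0.07, -0.02, 0, 0, 0, 0.05, 0.85]
    - [-0.07, 0, 0, 0, 0, 0.05, 0.85]
    - [0, 0, 0.34, 0, 0, 0, 0.85]
    - [0, 0, 0.34, 0, 0, 0, 0.85]
    - [0, 0, 0.34, 0, 0, 0, 0.85]
    - [0, 0, 0.35, 0, 0, 0, 0.85]
    - [0, 0, 0, 0, 0, 0, 0.85]

```text
clock: 13.13
tcp_pos: [520.2, -229.0, -23.7]
tool_rot: [-3.128, -0.009, 1.417]
wrist_force: [-0.6, 0.3, -0.2]
gripper_width: 80.1
gripper_force: 0.0
```

step_arm:
  series:
    - [0, 0, 0, 0, 0, 0, 0.3]
    - [0, 0, 0, 0, 0, 0, 0.3]
    - [0, 0, 0, 0, 0, 0, 0.3]
    - [0, 0, 0, 0, 0, 0, 0.3]
    - [0, 0, 0, 0, 0, 0, 0.3]
    - [0, 0, 0, 0, 0, 0, 0.3]
    - [0, 0, 0, 0, 0, 0, 0.3]
    - [0, 0, 0, 0, 0, 0, 0.3]
  squeeze: 30

```text
clock: 13.8
tcp_pos: [527.6, -230.1, -16.7]
tool_rot: [3.141, -0.003, 1.422]
wrist_force: [1.3, -0.0, 6.1]
gripper_width: 47.2
gripper_force: 30.0
```

step_arm:
  series:
    - [0, 0, 0, 0, 0, 0, 0.65]
    - [0, 0, 0, 0, 0, 0, 0.65]
    - [0, 0, 0, 0, 0, 0, 0.65]
    - [0.05, 0, -0.02, 0, 0, 0, 0.65]
    - [0.04, 0, 0, 0, 0, 0, 0.65]
    - [0, 0, 0, 0, 0, 0, 0.65]
    - [0, 0, 0, 0, 0, 0, 0.65]

```text
clock: 14.38
tcp_pos: [526.9, -221.6, -16.7]
tool_rot: [-3.138, -0.004, 1.422]
wrist_force: [-0.0, 0.3, -0.6]
gripper_width: 60.6
gripper_force: 0.0
```

Run:
```python
from plan import *
np.set_printoptions(precision=2,suppress=True)
s=robot.read_state(); T=tool(s); print(s['clock'],s['tcp_pos'],s['wrist_force'],s['gripper_width'],T[:3,:3].T)
q=look('wrist'); C=cloud(q); C=C[~np.isnan(C[...,0])&(abs(C[...,2]-56)<3)&(np.hypot(C[...,0]-529,C[...,1]+223)<26)]
print(len(C), cv2.minEnclosingCircle(C[:,:2].astype(np.float32)) if len(C) else 0,C.mean(0),(C.mean(0)-T[:3,3])@T[:3,:3])
```

```text
14.3833 [ 526.9  -221.65  -16.75] [-0.02  0.29 -0.55] 60.632642327280344 [[ 0.15  0.99  0.  ]
 [ 0.99 -0.15 -0.  ]
 [-0.    0.   -1.  ]]
5047 ((527.7213134765625, -222.55807495117188), 24.235843658447266) [ 528.22 -220.18   57.38] [  1.98   0.86 -74.12]
```

step_arm:
  series:
    - [0, 0, 0, 0, 0, 0, 0.3]
    - [0, 0, 0, 0, 0, 0, 0.3]
    - [0, 0, 0, 0, 0, 0, 0.3]
    - [0, 0, 0, 0, 0, 0, 0.3]
    - [0, 0, 0, 0, 0, 0, 0.3]
    - [0, 0, 0, 0, 0, 0, 0.3]
  squeeze: 30

```text
clock: 14.93
tcp_pos: [527.3, -222.2, -16.7]
tool_rot: [-3.139, -0.004, 1.421]
wrist_force: [1.1, 0.3, -0.8]
gripper_width: 47.3
gripper_force: 30.0
```

step_arm:
  series:
    - [0, 0, -0.2, 0, 0, 0, 0.3]
    - [0, 0, -0.35, 0, 0, 0, 0.3]
    - [0, 0, -0.4, 0, 0, 0, 0.3]
    - [0, 0, -0.4, 0, 0, 0, 0.3]
    - [0, 0, -0.4, 0, 0, 0, 0.3]
    - [0, 0, -0.4, 0, 0, 0, 0.3]
    - [0, 0, -0.15, 0, 0, 0, 0.3]
    - [0, 0, 0, 0, 0, 0, 0.3]
    - [0, 0, 0, 0, 0, 0, 0.3]

```text
clock: 15.68
tcp_pos: [526.9, -222.8, 167.1]
tool_rot: [-3.138, -0.004, 1.421]
wrist_force: [-0.8, 0.1, -3.2]
gripper_width: 47.3
gripper_force: 30.0
```

Run:
```python
from plan import *
np.set_printoptions(precision=2,suppress=True)
s=robot.read_state(); T=tool(s); print(s['clock'],s['tcp_pos'],s['wrist_force'],s['gripper_width'])
T1=pose([0,0,-1],[.99,-.14,0],[509,156,222]); plan(T,T1,.3)
```

```text
15.6833 [ 526.85 -222.78  167.09] [-0.77  0.1  -3.23] 47.31793203685845
[[0.39,-0.08,0,0,0,-0.01,0.3],[0.39,-0.08,0,0,0,-0.01,0.3],[0.39,-0.08,0,0,0,-0.01,0.3],[0.39,-0.07,0.01,0,0,0,0.3],[0.39,-0.08,0,0,0,-0.01,0.3],[0.39,-0.07,0.01,0,-0.01,0,0.3],[0.39,-0.07,0,0,0,-0.01,0.3],[0.38,-0.08,0.01,-0.01,-0.01,0,0.3],[0.39,-0.07,0,0,0,-0.01,0.3],[0.38,-0.07,0,-0.01,-0.01,0,0.3],[0.39,-0.08,0.01,0,0,-0.01,0.3],[0.38,-0.07,0,-0.01,-0.01,0,0.3]]
```

step_arm:
  series:
    - [0.25, -0.05, 0, 0, 0, 0, 0.3]
    - [0.39, -0.08, 0, 0, 0, 0, 0.3]
    - [0.39, -0.08, 0, 0, 0, 0, 0.3]
    - [0.39, -0.08, 0, 0, 0, 0, 0.3]
    - [0.39, -0.08, 0, 0, 0, 0, 0.3]
    - [0.39, -0.07, 0, 0, 0, 0, 0.3]
    - [0.39, -0.07, 0, 0, 0, 0, 0.3]
    - [0.39, -0.07, 0, 0, 0, 0, 0.3]
    - [0.39, -0.07, 0, 0, 0, 0, 0.3]
    - [0.39, -0.07, 0, 0, 0, 0, 0.3]
    - [0.38, -0.08, 0, 0, 0, 0, 0.3]
    - [0.38, -0.07, 0, 0, 0, 0, 0.3]

```text
clock: 16.68
tcp_pos: [509.9, 146.2, 166.4]
tool_rot: [-3.133, -0.003, 1.421]
wrist_force: [0.3, -0.1, -2.4]
gripper_width: 47.8
gripper_force: 30.0
```

step_arm:
  series:
    - [0.13, -0.03, 0, 0, 0, 0, 0.3]
    - [0, 0, 0, 0, 0, 0, 0.3]
    - [0, 0, 0, 0, 0, 0, 0.3]
    - [0, 0, 0, 0, 0, 0, 0.3]

```text
clock: 17.02
tcp_pos: [511.0, 154.2, 168.1]
tool_rot: [-3.137, -0.002, 1.421]
wrist_force: [-0.1, 0.2, -3.2]
gripper_width: 47.2
gripper_force: 30.0
```

```bash
cat > kiln.py <<'E'
from plan import *
from scipy.optimize import least_squares
def kilnfit(Xs):
    # rim points: z~135 ; sampled on annulus between squares of half 62 and 95 (outer y beyond 80 hidden by hinge)
    def fit(R):
        def res(a):
            c,s=np.cos(a[2]),np.sin(a[2]); d=R[:,:2]-a[:2]; u=d@[c,s]; v=d@[-s,c]
            m=np.maximum(abs(u),abs(v)); return np.maximum(62-m,0)+np.maximum(m-95,0)
        return least_squares(res,[509,156,1.43],loss='soft_l1',f_scale=1,diff_step=1e-4)
    return fit(Xs)
E
python3 - <<'E'
from kiln import *
np.set_printoptions(precision=3,suppress=True)
s=robot.read_state(); T=tool(s); print(s['clock'],s['tcp_pos'],s['wrist_force'],s['gripper_width'],T[:3,:3].T)
A=[]
for n in ['wrist','side','scene']:
    q=look(n); X=cloud(q); R=X[~np.isnan(X[...,0])&(abs(X[...,2]-135)<3)&(np.hypot(X[...,0]-509,X[...,1]-156)<130)]
    if n=='wrist': save(q,'k')
    R=R[R[:,1]<262]; r=kilnfit(R); print(n,len(R),r.x,r.cost); A.append(R)
r=kilnfit(np.vstack(A)); print(r.x,r.cost)
E
```

```text
17.0167 [510.96  154.166 168.058] [-0.055  0.206 -3.183] 47.18354080908363 [[ 0.149  0.989  0.002]
 [ 0.989 -0.149 -0.005]
 [-0.004  0.003 -1.   ]]
wrist 18631 [505.314 157.455   1.429] 49.8511315332266
side 1428 [505.405 155.332   1.433] 95.1159710459174
scene 1071 [508.087 157.63    1.428] 63.28579893249601
[505.603 157.163   1.431] 362.5577173455656
```

View pics/k.png

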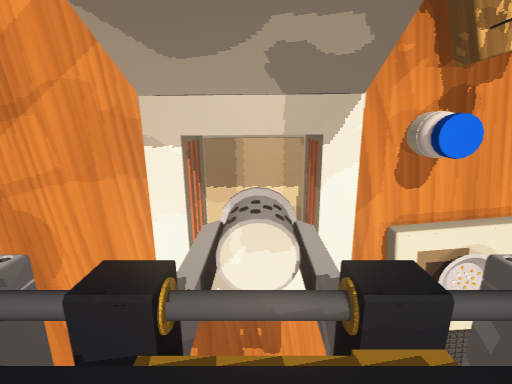

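Run:
```python
from kiln import *
np.set_printoptions(precision=3,suppress=True)
s=robot.read_state(); T=tool(s)
q=look('wrist'); X=cloud(q); C=X[~np.isnan(X[...,0])&(abs(X[...,2]-242)<5)&(np.hypot(X[...,0]-511,X[...,1]-154)<27)]
n=np.linalg.svd(C-C.mean(0))[2][2]
print(len(C),cv2.minEnclosingCircle(C[:,:2].astype(np.float32)),C.mean(0),n)
S=X[~np.isnan(X[...,0])&(X[...,2]<95)&(X[...,2]>30)&(np.hypot(X[...,0]-506,X[...,1]-157)<60)]; print('shelf',len(S),np.histogram(S[:,2],range(30,96,5))[0],np.median(S,0))
c=np.array(cv2.minEnclosingCircle(C[:,:2].astype(np.float32))[0]); d=np.array([505.6-c[0],157-c[1],0]); print('shift tool units',T[:3,:3].T@d/80)
```

```text
5343 ((511.3511657714844, 156.30116271972656), 26.2186222076416) [511.456 156.44  242.825] [0.005 0.019 1.   ]
shelf 5356 [   0   10  100    0    0    0    2 5223    1   16    1    0    3] [507.611 175.764  67.308]
shift tool units [-0.002 -0.072  0.   ]
```

step_arm:
  series:
    - [0, -0.07, 0, 0, 0, 0, 0.3]
    - [0, 0, 0.25, 0, 0, 0, 0.3]
    - [0, 0, 0.3, 0, 0, 0, 0.3]
    - [0, 0, 0.3, 0, 0, 0, 0.3]
    - [0, 0, 0.25, 0, 0, 0, 0.3]
    - [0, 0, 0.15, 0, 0, 0, 0.3]
    - [0, 0, 0, 0, 0, 0, 0.3]
    - [0, 0, 0, 0, 0, 0, 0.3]

```text
clock: 17.88
tcp_pos: [505.3, 156.6, 69.0]
tool_rot: [-3.138, -0.004, 1.421]
wrist_force: [1.4, -0.2, -2.5]
gripper_width: 47.4
gripper_force: 30.0
```

step_arm:
  series:
    - [0, 0, 0.025, 0, 0, 0, 0.3]
    - [0, 0, 0.025, 0, 0, 0, 0.3]
    - [0, 0, 0.025, 0, 0, 0, 0.3]
    - [0, 0, 0.025, 0, 0, 0, 0.3]
    - [0, 0, 0, 0, 0, 0, 0.3]

```text
clock: 18.3
tcp_pos: [505.7, 156.9, 61.2]
tool_rot: [-3.139, -0.004, 1.421]
wrist_force: [-0.1, 0.2, -2.7]
gripper_width: 48.1
gripper_force: 30.0
```

step_arm:
  series:
    - [0, 0, 0.025, 0, 0, 0, 0.3]
    - [0, 0, 0.025, 0, 0, 0, 0.3]
    - [0, 0, 0.025, 0, 0, 0, 0.3]
    - [0, 0, 0.02, 0, 0, 0, 0.3]
    - [0, 0, 0, 0, 0, 0, 0.3]

```text
clock: 18.72
tcp_pos: [505.4, 156.9, 53.1]
tool_rot: [-3.138, -0.004, 1.421]
wrist_force: [0.6, -0.1, -2.2]
gripper_width: 47.4
gripper_force: 30.0
```

step_arm:
  series:
    - [0, 0, 0.015, 0, 0, 0, 0.3]
    - [0, 0, 0.015, 0, 0, 0, 0.3]
    - [0, 0, 0, 0, 0, 0, 0.3]

```text
clock: 18.97
tcp_pos: [505.6, 157.0, 50.9]
tool_rot: [-3.138, -0.004, 1.421]
wrist_force: [0.2, -0.6, -2.0]
gripper_width: 47.6
gripper_force: 30.0
```

step_arm:
  series:
    - [0, 0, 0.015, 0, 0, 0, 0.3]
    - [0, 0, 0, 0, 0, 0, 0.3]

```text
clock: 19.13
tcp_pos: [505.7, 157.0, 49.8]
tool_rot: [-3.139, -0.004, 1.421]
wrist_force: [0.2, 0.1, -2.5]
gripper_width: 47.8
gripper_force: 30.0
```

step_arm:
  series:
    - [0, 0, 0.012, 0, 0, 0, 0.3]
    - [0, 0, 0, 0, 0, 0, 0.3]

```text
clock: 19.3
tcp_pos: [505.8, 157.0, 49.6]
tool_rot: [-3.139, -0.004, 1.421]
wrist_force: [-1.8, -0.5, 2.2]
gripper_width: 47.8
gripper_force: 30.0
```

step_arm:
  series:
    - [0, 0, 0.012, 0, 0, 0, 0.3]
    - [0, 0, 0, 0, 0, 0, 0.3]

```text
clock: 19.47
tcp_pos: [505.9, 157.0, 49.5]
tool_rot: [-3.14, -0.005, 1.421]
wrist_force: [-2.7, -0.5, 9.2]
gripper_width: 47.7
gripper_force: 30.0
```

step_arm:
  series:
    - [0, 0, -0.01, 0, 0, 0, 0.3]
    - [0, 0, 0, 0, 0, 0, 0.66]
    - [0, 0, 0, 0, 0, 0, 0.66]
    - [0, 0, 0, 0, 0, 0, 0.66]
    - [0, 0, 0, 0, 0, 0, 0.66]
    - [0, 0, -0.08, 0, 0, 0, 0.66]
    - [0, 0, -0.2, 0, 0, 0, 0.66]
    - [0, 0, -0.3, 0, 0, 0, 0.66]
    - [0, 0, -0.3, 0, 0, 0, 0.66]
    - [0, 0, -0.4, 0, 0, 0, 0.66]
    - [0, 0, -0.4, 0, 0, 0, 0.66]
    - [0, 0, -0.2, 0, 0, 0, 0.66]

```text
clock: 20.47
tcp_pos: [508.0, 156.7, 203.7]
tool_rot: [3.138, -0.006, 1.421]
wrist_force: [0.5, 0.2, 0.7]
gripper_width: 62.4
gripper_force: 0.0
```

step_arm:
  series:
    - [0, 0, -0.4, 0, 0, 0, 0.4]
    - [0, 0, -0.4, 0, 0, 0, 0.4]
    - [0, 0, -0.4, 0, 0, 0, 0.4]
    - [0, 0, -0.2, 0, 0, 0, 0.4]
    - [0, 0, 0, 0, 0, 0, 0.4]
    - [0, 0, 0, 0, 0, 0, 0.4]

```text
clock: 20.97
tcp_pos: [506.6, 155.8, 311.8]
tool_rot: [-3.14, -0.005, 1.421]
wrist_force: [0.4, 0.4, -1.0]
gripper_width: 37.3
gripper_force: 0.0
```

Run:
```python
from kiln import *
np.set_printoptions(precision=3,suppress=True)
s=robot.read_state(); T=tool(s); print(s['clock'],s['tcp_pos'],s['joints'])
q=look('wrist'); save(q,'placed'); X=cloud(q); C=X[~np.isnan(X[...,0])&(abs(X[...,2]-124)<5)&(np.hypot(X[...,0]-506,X[...,1]-157)<45)]
n=np.linalg.svd(C-C.mean(0))[2][2]; print(len(C),cv2.minEnclosingCircle(C[:,:2].astype(np.float32)),C.mean(0),n)
a=1.431; ex=F([np.cos(a),np.sin(a),0]); ey=F([-np.sin(a),np.cos(a),0]); o=F([505.6,157,0])
for nme in ['wrist','side','scene']:
    r=q if nme=='wrist' else look(nme); X=cloud(r).reshape(-1,3); X=X[~np.isnan(X[:,0])]
    k=np.c_[(X-o)@ex,(X-o)@ey,X[:,2]]
    b=k[(abs(k[:,1])<65)&(k[:,0]>150)&(k[:,0]<250)&(k[:,2]>315)&(k[:,2]<345)]
    if len(b): print(nme,len(b),b.min(0),b.max(0),np.median(b,0))
```

```text
20.9667 [506.569 155.822 311.812] [0.163 0.16  1.315 0.005 1.667 0.313]
829 ((504.76116943359375, 156.7713165283203), 24.002107620239258) [504.754 157.432 123.636] [-0.003  0.003  1.   ]
side 124 [194.214 -58.438 315.442] [210.272  49.85  330.656] [202.169 -17.037 326.194]
scene 107 [199.302 -62.231 315.773] [212.207  56.978 331.289] [205.28  -10.635 326.041]
```

View pics/placed.png

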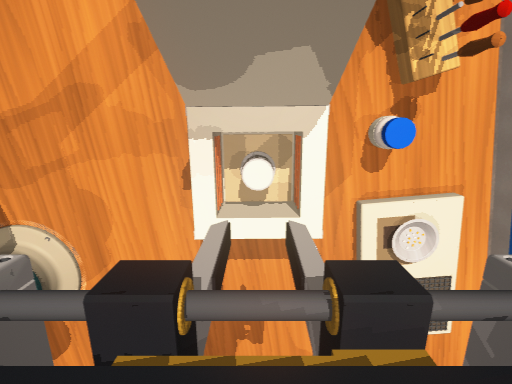

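```bash
cat >> kiln.py <<'E'
a=1.431; ex=F([np.cos(a),np.sin(a),0]); ey=F([-np.sin(a),np.cos(a),0]); o=F([505.6,157,0]); TIP=39.0
def bar(phi,r=220.0): return o+ex*(95-r*np.cos(phi))+F([0,0,135+r*np.sin(phi)])
def hold(p,below=10):
    return pose([0,0,-1],ex,p+F([0,0,HP-TIP-below]))  # tips `below` mm under p
E
python3 - <<'E'
from kiln import *
b=o+ex*203+F([0,0,326]); print(b,bar(2.085),hold(b)[:3,3])
T=plan(tool(),hold(b,-35),.35,mm=30,rad=.1)
E
```

```text
[533.88631055 358.01961256 326.        ] [533.91489843 358.22277528 326.5506263 ] [533.88631055 358.01961256 277.        ]
[[0.16,0,-0.01,0,0,-0.82,0.35],[0.16,0.01,-0.01,0,0,-0.82,0.35],[0.16,0.03,-0.01,0,0,-0.82,0.35],[0.15,0.05,-0.01,0,0,-0.82,0.35],[0.15,0.06,-0.01,0,-0.01,-0.82,0.35],[0.14,0.07,-0.01,0,0,-0.82,0.35],[0.13,0.09,-0.01,0,-0.01,-0.83,0.35],[0.12,0.1,-0.01,0,0,-0.82,0.35],[0.11,0.11,-0.01,0,-0.01,-0.83,0.35],[0.1,0.12,-0.01,0,0,-0.82,0.35],[0.09,0.13,-0.01,0,-0.01,-0.83,0.35],[0.08,0.14,-0.01,0,0,-0.82,0.35]]
[[0.06,0.15,-0.01,0,-0.01,-0.83,0.35],[0.05,0.16,-0.01,0,-0.01,-0.82,0.35],[0.03,0.16,-0.01,0,0,-0.83,0.35],[0.02,0.16,-0.01,-0.01,-0.01,-0.82,0.35]]
```

step_arm:
  series:
    - [0.16, 0, -0.02, 0, 0, -0.82, 0.35]
    - [0.16, 0.01, -0.02, 0, 0, -0.82, 0.35]
    - [0.16, 0.03, -0.01, 0, 0, -0.82, 0.35]
    - [0.15, 0.05, -0.01, 0, 0, -0.82, 0.35]
    - [0.15, 0.06, -0.01, 0, 0, -0.82, 0.35]
    - [0.14, 0.07, -0.01, 0, 0, -0.82, 0.35]
    - [0.13, 0.09, -0.01, 0, 0, -0.83, 0.35]
    - [0.12, 0.1, -0.01, 0, 0, -0.82, 0.35]
    - [0.11, 0.11, -0.01, 0, 0, -0.83, 0.35]
    - [0.1, 0.12, -0.01, 0, 0, -0.82, 0.35]
    - [0.09, 0.13, -0.01, 0, 0, -0.83, 0.35]
    - [0.08, 0.14, -0.01, 0, 0, -0.82, 0.35]

```text
clock: 22.12
tcp_pos: [527.0, 306.9, 321.0]
tool_rot: [-3.141, -0.006, 2.611]
wrist_force: [0.5, 0.8, 0.0]
gripper_width: 33.1
gripper_force: 0.0
```

step_arm:
  series:
    - [0.06, 0.15, 0, 0, 0, -0.83, 0.35]
    - [0.05, 0.16, 0, 0, 0, -0.82, 0.35]
    - [0.03, 0.16, 0, 0, 0, -0.83, 0.35]
    - [0.02, 0.16, 0, 0, 0, -0.82, 0.35]
    - [0, 0, 0, 0, 0, 0, 0.35]
    - [0, 0, 0, 0, 0, 0, 0.35]
    - [0, 0, 0, 0, 0, 0, 0.35]

```text
clock: 22.7
tcp_pos: [534.4, 357.6, 322.3]
tool_rot: [3.139, -0.004, 3.0]
wrist_force: [-0.8, -0.1, 0.0]
gripper_width: 32.7
gripper_force: 0.0
```

Run:
```python
from kiln import *
np.set_printoptions(precision=2,suppress=True)
s=robot.read_state(); T=tool(s); print(s['clock'],s['tcp_pos'],s['joints'],T[:3,:3].T,s['gripper_width'])
q=look('wrist'); save(q,'bar'); X=cloud(q).reshape(-1,3); X=X[~np.isnan(X[:,0])]
k=np.c_[(X-o)@ex,(X-o)@ey,X[:,2]]
b=k[(abs(k[:,1])<45)&(k[:,0]>185)&(k[:,0]<225)&(k[:,2]>319)&(k[:,2]<336)]
print(len(b),b.min(0),b.max(0),np.median(b,0)) if len(b) else 0
t=T[:3,3]-o; print('tcp kiln',t@ex,t@ey,t[2])
plan(T,hold(o+ex*203+F([0,0,326])),.35)
```

```text
22.7 [534.44 357.57 322.28] [ 0.48  0.35  1.03  0.    1.76 -0.95] [[-0.99  0.14  0.  ]
 [ 0.14  0.99  0.  ]
 [-0.    0.   -1.  ]] 32.74313831576356
1375 [202.41 -44.69 324.79] [212.33  44.97 332.15] [207.23   3.29 329.51]
tcp kiln 202.62952570305492 -0.6089558568576585 322.27605562057136
[[0,0,0.28,0.01,-0.02,-0.01,0.35],[0.01,0,0.29,0.01,-0.02,-0.01,0.35]]
```

View pics/bar.png

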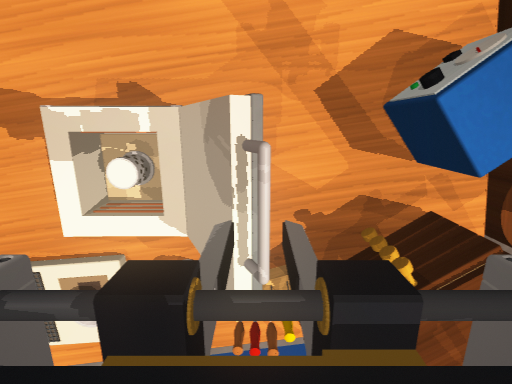

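step_arm:
  series:
    - [0, 0.05, 0, 0, 0, 0, 0.35]
    - [0, 0, 0.2, 0, 0, 0, 0.35]
    - [0, 0, 0.2, 0, 0, 0, 0.35]
    - [0, 0, 0.16, 0, 0, 0, 0.35]
    - [0, 0, 0, 0, 0, 0, 0.35]
    - [0, 0, 0, 0, 0, 0, 0.35]

```text
clock: 23.25
tcp_pos: [535.0, 362.1, 278.3]
tool_rot: [3.138, -0.004, 3.001]
wrist_force: [0.1, -0.2, -0.2]
gripper_width: 32.9
gripper_force: 0.0
```

step_arm:
  series:
    - [0, 0, 0, 0, 0, 0, 0]
    - [0, 0, 0, 0, 0, 0, 0]
    - [0, 0, 0, 0, 0, 0, 0]
    - [0, 0, 0, 0, 0, 0, 0]
    - [0, 0, 0, 0, 0, 0, 0]
    - [0, 0, 0, 0, 0, 0, 0]
  squeeze: 30

```text
clock: 23.75
tcp_pos: [535.6, 362.4, 279.3]
tool_rot: [3.137, -0.001, 3.002]
wrist_force: [0.4, -0.4, 2.9]
gripper_width: 8.8
gripper_force: 30.0
```

Run:
```python
from kiln import *
np.set_printoptions(precision=2,suppress=True)
s=robot.read_state(); T=tool(s); t=T[:3,3]-o; print(s['clock'],t@ex,t@ey,t[2],s['gripper_width'],s['gripper_force'],s['wrist_force'])
bx=t@ex; phi0=np.arccos((95-bx)/220.5); print(phi0)
# bar moves by difference of the arc; hold pose offset const
out=[]; n=25; ph=np.linspace(phi0,.06,n+1); cur=np.zeros(2); P=lambda f:np.array([-220.5*np.cos(f),220.5*np.sin(f)])
for f in ph[1:]:
    d=P(f)-P(phi0)-cur; v=np.array([d[0],-d[1]])/80; v=v.round(2); cur+=np.array([v[0],-v[1]])*80; out.append([0,v[0],v[1],0,0,0,0])
for j in (0,9,18): print(str([[float('%g'%x) for x in r] for r in out[j:j+9]]).replace('.0,',','))
```

```text
23.75 207.59656528232142 -1.1236329396930884 279.34164433397746 8.777224142454175 29.99989002943039 [ 0.38 -0.37  2.87]
2.1067276652124978
[[0, -0.2, -0.11, 0, 0, 0, 0.0], [0, -0.21, -0.09, 0, 0, 0, 0.0], [0, -0.21, -0.07, 0, 0, 0, 0.0], [0, -0.22, -0.06, 0, 0, 0, 0.0], [0, -0.22, -0.03, 0, 0, 0, 0.0], [0, -0.22, -0.02, 0, 0, 0, 0.0], [0, -0.23, -0, 0, 0, 0, 0.0], [0, -0.22, 0.01, 0, 0, 0, 0.0], [0, -0.23, 0.04, 0, 0, 0, 0.0]]
[[0, -0.22, 0.05, 0, 0, 0, 0.0], [0, -0.21, 0.07, 0, 0, 0, 0.0], [0, -0.21, 0.09, 0, 0, 0, 0.0], [0, -0.2, 0.11, 0, 0, 0, 0.0], [0, -0.19, 0.12, 0, 0, 0, 0.0], [0, -0.18, 0.14, 0, 0, 0, 0.0], [0, -0.16, 0.15, 0, 0, 0, 0.0], [0, -0.16, 0.16, 0, 0, 0, 0.0], [0, -0.14, 0.18, 0, 0, 0, 0.0]]
[[0, -0.13, 0.19, 0, 0, 0, 0.0], [0, -0.11, 0.19, 0, 0, 0, 0.0], [0, -0.09, 0.21, 0, 0, 0, 0.0], [0, -0.08, 0.21, 0, 0, 0, 0.0], [0, -0.06, 0.22, 0, 0, 0, 0.0], [0, -0.04, 0.22, 0, 0, 0, 0.0], [0, -0.02, 0.22, 0, 0, 0, 0.0]]
```

step_arm:
  series:
    - [0, -0.1, -0.055, 0, 0, 0, 0]
    - [0, -0.1, -0.055, 0, 0, 0, 0]
    - [0, -0.21, -0.09, 0, 0, 0, 0]
    - [0, -0.21, -0.07, 0, 0, 0, 0]
    - [0, -0.22, -0.06, 0, 0, 0, 0]
    - [0, -0.22, -0.03, 0, 0, 0, 0]
    - [0, -0.22, -0.02, 0, 0, 0, 0]
    - [0, -0.23, 0, 0, 0, 0, 0]
    - [0, -0.22, 0.01, 0, 0, 0, 0]
    - [0, -0.23, 0.04, 0, 0, 0, 0]

```text
clock: 24.58
tcp_pos: [513.6, 208.9, 306.7]
tool_rot: [3.131, 0.0, 3.003]
wrist_force: [0.7, 3.9, 2.3]
gripper_width: 8.8
gripper_force: 30.0
```

step_arm:
  series:
    - [0, -0.22, 0.05, 0, 0, 0, 0]
    - [0, -0.21, 0.07, 0, 0, 0, 0]
    - [0, -0.21, 0.09, 0, 0, 0, 0]
    - [0, -0.2, 0.11, 0, 0, 0, 0]
    - [0, -0.19, 0.12, 0, 0, 0, 0]
    - [0, -0.18, 0.14, 0, 0, 0, 0]
    - [0, -0.16, 0.15, 0, 0, 0, 0]
    - [0, -0.16, 0.16, 0, 0, 0, 0]
    - [0, -0.14, 0.18, 0, 0, 0, 0]

```text
clock: 25.33
tcp_pos: [494.3, 74.9, 218.7]
tool_rot: [3.136, -0.002, 3.002]
wrist_force: [-0.2, 1.3, 1.8]
gripper_width: 8.8
gripper_force: 30.0
```

Run:
```python
from kiln import *
np.set_printoptions(precision=2,suppress=True)
s=robot.read_state(); T=tool(s); t=T[:3,3]-o; print(s['clock'],t@ex,t@ey,t[2],s['gripper_width'],s['gripper_force'],s['wrist_force'],s['joints'])
x=t@ex-95; z=t[2]+326.5-279.3-135; print(np.hypot(x,z),np.arctan2(z,-x))
```

```text
25.3333 -82.83705034102053 -0.25278761034412156 218.7431503814296 8.839686636864649 30.005209743976593 [-0.15  1.28  1.77] [ 0.01  0.14  1.57  0.01  1.44 -1.43]
220.84411947300828 0.6346816068100221
```

Following well. Finish the arc, slowing at the end.

step_arm:
  series:
    - [0, -0.13, 0.19, 0, 0, 0, 0]
    - [0, -0.11, 0.19, 0, 0, 0, 0]
    - [0, -0.09, 0.21, 0, 0, 0, 0]
    - [0, -0.08, 0.21, 0, 0, 0, 0]
    - [0, -0.06, 0.22, 0, 0, 0, 0]
    - [0, -0.03, 0.14, 0, 0, 0, 0]
    - [0, -0.01, 0.1, 0, 0, 0, 0]
    - [0, 0, 0, 0, 0, 0, 0]

```text
clock: 26.0
tcp_pos: [488.3, 33.9, 115.8]
tool_rot: [3.139, -0.004, 3.002]
wrist_force: [1.0, -4.6, -4.3]
gripper_width: 9.1
gripper_force: 30.0
```

step_arm:
  series:
    - [0, 0, 0.04, 0, 0, 0, 0]
    - [0, 0, 0.04, 0, 0, 0, 0]
    - [0, 0, 0.03, 0, 0, 0, 0]
    - [0, 0, 0, 0, 0, 0, 0]

```text
clock: 26.33
tcp_pos: [488.2, 33.0, 108.7]
tool_rot: [-3.141, -0.003, 3.003]
wrist_force: [-1.9, -6.9, -0.2]
gripper_width: 8.8
gripper_force: 30.0
```

step_arm:
  series:
    - [0, 0, 0.03, 0, 0, 0, 0]
    - [0, 0, 0.02, 0, 0, 0, 0]
    - [0, 0, 0, 0, 0, 0, 0]

```text
clock: 26.58
tcp_pos: [488.2, 32.6, 104.9]
tool_rot: [-3.14, -0.003, 3.003]
wrist_force: [-2.4, -8.4, 1.0]
gripper_width: 8.6
gripper_force: 30.0
```

step_arm:
  series:
    - [0, 0, 0.02, 0, 0, 0, 0]
    - [0, 0, 0.02, 0, 0, 0, 0]
    - [0, 0, 0, 0, 0, 0, 0]

```text
clock: 26.83
tcp_pos: [488.1, 32.3, 101.8]
tool_rot: [-3.14, -0.003, 3.003]
wrist_force: [-1.5, -8.7, 0.7]
gripper_width: 8.5
gripper_force: 30.0
```

step_arm:
  series:
    - [0, 0, 0, 0, 0, 0, 0.3]
    - [0, 0, 0, 0, 0, 0, 0.3]
    - [0, 0, 0, 0, 0, 0, 0.3]
    - [0, 0, 0, 0, 0, 0, 0.3]
    - [0, 0, -0.2, 0, 0, 0, 0.3]
    - [0, 0, -0.4, 0, 0, 0, 0.3]
    - [0, 0, -0.4, 0, 0, 0, 0.3]
    - [0, 0, -0.4, 0, 0, 0, 0.1]
    - [0, 0, -0.2, 0, 0, 0, 0]
    - [0, 0, 0, 0, 0, 0, 0]
    - [0, 0, 0, 0, 0, 0, 0]

```text
clock: 27.75
tcp_pos: [489.4, 35.2, 229.7]
tool_rot: [3.137, -0.001, 3.002]
wrist_force: [0.6, -0.1, -0.8]
gripper_width: 5.0
gripper_force: 0.0
```

```bash
cat > lid.py <<'E'
from kiln import *
np.set_printoptions(precision=3,suppress=True)
s=robot.read_state(); T=tool(s); t=T[:3,3]-o; print(s['clock'],t@ex,t@ey,t[2],s['gripper_width'],s['wrist_force'])
for n in ['wrist','side','scene']:
    X=cloud(look(n)).reshape(-1,3); X=X[~np.isnan(X[:,0])]; k=np.c_[(X-o)@ex,(X-o)@ey,X[:,2]]
    m=k[(abs(k[:,0])<85)&(abs(k[:,1])<85)&(k[:,2]>155)&(k[:,2]<200)]
    if len(m)>20:
        for _ in range(3): c=np.polyfit(m[:,0],m[:,2],1); m=m[abs(np.polyval(c,m[:,0])-m[:,2])<3]
        print(n,len(m),'slope,z0',c)
    b=k[(abs(k[:,1])<60)&(k[:,0]>-140)&(k[:,0]<-112)&(k[:,2]>143)&(k[:,2]<175)]
    if len(b): print('bar',len(b),np.percentile(b,[2,98],axis=0))
E
python3 lid.py
```

```text
27.75 -122.83352549161073 -0.959462617432898 229.70473187583968 4.9988305838677665 [ 0.619 -0.122 -0.837]
wrist 25194 slope,z0 [ -0.007 167.398]
bar 1001 [[-130.276  -54.652  154.233]
 [-114.614   58.466  159.425]]
side 1807 slope,z0 [ -0.006 166.55 ]
bar 208 [[-133.314  -58.156  148.982]
 [-114.24    57.268  158.457]]
scene 1443 slope,z0 [ -0.006 166.316]
bar 84 [[-129.918  -59.742  150.685]
 [-113.637   53.601  159.442]]
```

step_arm:
  series:
    - [0, 0.27, 0, 0, 0, 0, 0]
    - [0, 0.27, 0, 0, 0, 0, 0]
    - [0, 0, 0.3, 0, 0, 0, 0]
    - [0, 0, 0.35, 0, 0, 0, 0]
    - [0, 0, 0.3, 0, 0, 0, 0]
    - [0, 0, 0.17, 0, 0, 0, 0]
    - [0, 0, 0.05, 0, 0, 0, 0]
    - [0, 0, 0, 0, 0, 0, 0]
    - [0, 0, 0, 0, 0, 0, 0]

```text
clock: 28.65
tcp_pos: [494.9, 78.0, 135.6]
tool_rot: [3.137, -0.003, 3.002]
wrist_force: [0.4, 0.4, -0.1]
gripper_width: 0.6
gripper_force: 0.0
```

step_arm:
  series:
    - [0, 0, 0.025, 0, 0, 0, 0]
    - [0, 0, 0.025, 0, 0, 0, 0]
    - [0, 0, 0, 0, 0, 0, 0]

```text
clock: 28.9
tcp_pos: [495.1, 78.0, 132.1]
tool_rot: [3.137, -0.002, 3.002]
wrist_force: [-0.4, -0.4, -0.1]
gripper_width: 0.5
gripper_force: 0.0
```

step_arm:
  series:
    - [0, 0, 0.025, 0, 0, 0, 0]
    - [0, 0, 0.02, 0, 0, 0, 0]
    - [0, 0, 0, 0, 0, 0, 0]

```text
clock: 29.15
tcp_pos: [495.4, 77.8, 128.8]
tool_rot: [3.138, -0.001, 3.002]
wrist_force: [-0.1, -1.1, 4.2]
gripper_width: 0.8
gripper_force: 1.9
```

step_arm:
  series:
    - [0, 0, 0.015, 0, 0, 0, 0]
    - [0, 0, 0.01, 0, 0, 0, 0]
    - [0, 0, 0, 0, 0, 0, 0]

```text
clock: 29.4
tcp_pos: [495.5, 77.7, 128.7]
tool_rot: [3.137, 0.0, 3.002]
wrist_force: [-3.8, -1.0, 13.9]
gripper_width: 0.7
gripper_force: 7.2
```

step_arm:
  series:
    - [0, 0, 0.015, 0, 0, 0, 0]
    - [0, 0, 0, 0, 0, 0, 0]

```text
clock: 29.57
tcp_pos: [495.5, 77.7, 128.6]
tool_rot: [3.137, 0.001, 3.002]
wrist_force: [-4.3, -0.8, 20.7]
gripper_width: 0.6
gripper_force: 10.3
```

step_arm:
  series:
    - [0, 0, -0.1, 0, 0, 0, 0]
    - [0, 0, -0.3, 0, 0, 0, 0]
    - [0, 0, -0.4, 0, 0, 0, 0]
    - [0, 0, -0.4, 0, 0, 0, 0]
    - [0, 0, -0.2, 0, 0, 0, 0]
    - [0, 0, 0, 0, 0, 0, 0]
    - [0, 0, 0, 0, 0, 0, 0]
    - [0, 0, 0, 0, 0, 0, 0]

```text
clock: 30.23
tcp_pos: [494.0, 77.6, 235.3]
tool_rot: [3.138, -0.006, 3.002]
wrist_force: [-0.6, -0.5, -0.7]
gripper_width: 0.1
gripper_force: 0.0
```

```bash
python3 lid.py
python3 - <<'E'
from kiln import *
p=look('side'); save(p,'end')
E
```

```text
30.2333 -80.28196608845394 0.3983255408871553 235.2969423043134 0.1065951573722087 [-0.619 -0.478 -0.695]
wrist 23044 slope,z0 [  0.001 166.609]
bar 1101 [[-130.245  -56.037  151.719]
 [-113.344   58.777  157.615]]
side 1874 slope,z0 [  0.002 165.749]
bar 206 [[-133.834  -58.047  146.86 ]
 [-114.968   57.346  156.646]]
scene 1450 slope,z0 [  0.003 165.61 ]
bar 82 [[-129.368  -59.104  148.09 ]
 [-113.426   54.989  157.349]]
```

View pics/end.png

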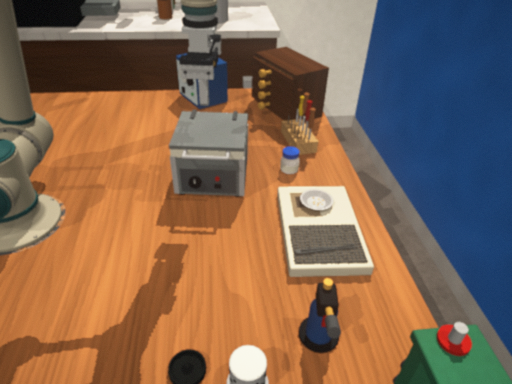

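The picture shows the lid flat on the kiln at about (210,150), the gripper clear above it, and the bystanders where they were.

```bash
python3 -c "
from bench import robot
print(robot.close_job())"
```

```text
the job is handed in; nothing more can be done
None
```

The flask stands upright in the middle of the kiln shelf, set down by feel at light contact force. The lid is pressed fully shut, the other things were left where they were, and the job was handed in at about 30 s.

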